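# Seat a manifold in the checking fixture and start the check

## Task

Push the broad valve manifold along the fixture's base plate until it lies flush against the rail at the far side and, at the same time, against the bar-shaped end stop (not the round gauge post), sliding it all the way and never lifting or tipping it. Once it is seated, press the big button on the control box to start the check, then move clear. Do not press the small button, and leave the other things where they are.

Things in the scene. Friction and masses are not known exactly. Their poses are not given: they have to be found in the camera images.
- manifold: valve manifold, flat aluminium block, 88 mm (its x) by 100 mm (its y) by 32 mm high, 0.35 to 0.7 kg (sliding it takes 3 to 10 N), with six dark ports in its top; lies loose on the base plate. Too broad to grip. Origin: centre of its underside; z up. It starts turned by up to 0.25 rad against the fixture.
- fixture: checking fixture, fixed: steel base plate 240 mm (its x) by 440 mm (its y), 12 mm thick, with a straight rail along the far (+x) side. Origin: centre of the plate's underside, on the table; z up. The rail's inner face is at x = +95 mm; it is 18 mm thick, 400 mm long, 22 mm high above the plate. The manifold's +x face belongs flat against it, the x axes parallel.
- end_stop: end stop, fixed: steel bar 70 mm (its x) by 20 mm (its y) by 26 mm high, axes as the fixture's, on the plate at fixture x = 55 mm and y = +185 or -185 mm (either end). Origin: centre of its underside, at the plate's top. The manifold's end face belongs against its long side that faces the plate's middle, which puts their centres 60 mm apart along y.
- gauge_post: dial gauge on a round post, fixed, at the other end of the plate from the end stop (fixture x = 55 mm, y = -185 or +185 mm): dial 42 mm across, 50 mm high. Origin: centre of its foot, at the plate's top. Not a stop.
- big_button_top (a point): centre of the top of the big push button (38 mm across), on the control box, farther from the robot than the small one; about 0.38 m to the robot's right. Pressed straight down.
- big_button (a joint): travel of the big button: 0 up, 0.006 m fully down, which takes 5 N; springs back. A press to more than 0.004 m counts.
- small_button_top (a point): centre of the top of the small push button (18 mm across) on the same box, 68 mm from the big one; not to be pressed.
- small_button (a joint): travel of the small button: 0 up, 0.005 m fully down; must stay up.
- control_box: control box, fixed on the table: 130 mm (its x) by 80 mm (its y) by 45 mm high; origin: centre of its underside. The big button is at its x = +30 mm, the small one at x = -38 mm.
- bushing: flanged brass bushing, 44 mm across, 38 mm high, standing loose on the plate near one of its two front corners; origin: centre of its underside. Leave it.
- ring_gauge: steel ring gauge, 48 mm across, 20 mm high, lying loose on the plate near the other front corner; origin: centre of its underside. Leave it.
- plug_gauge: double-ended plug gauge, 125 mm long, 18 mm thick, lying on the table to the left of the fixture; origin near its middle, on the table. Leave it.
- screwdriver: screwdriver lying on the table beyond the fixture. Leave it.
- wrench: wrench lying on the table to the right of the fixture. Leave it.
- oil_bottle: closed bottle, 50 mm across, 110 mm high, standing beyond the fixture. Leave it.

How it is judged:
By the outcome, as a careful person would: the job done as asked, in the order asked, and still so for the second after the job is handed in, with the robot touching nothing.
It also fails if it takes over 56 s, if anything falls off the work surface, if the arm or the gripper's body presses on something with over 40 N, if the wrist force passes 120 N, or if a joint passes its speed limit or range.

## Robot

A 6-joint arm with a two-finger parallel gripper is mounted at the origin on the work surface. World frame = base frame: x ahead of the robot, y to its left, z up, the work surface at z = 0. Lengths are in m, angles in rad, forces in N, time in s.
With the tool pointing down it reaches from about 0.225 to 0.875 m from the base axis. Payload 3.4 kg.
Tool frame: the origin (TCP) lies where the fingers leave the gripper's body, on its centre line; the fingertips stand 73 mm ahead of it and the grasp point (between the pads) lies 54 mm ahead of it (manip.pinch_z is the distance from the TCP to the grasp point, in m); z points along the fingers, y is the line along which they close (so a half turn about z gives the same grasp; the last joint's range is limited). The gripper opens to 85 mm and grips with 20 to 120 N. Pads are 22 mm wide; open, the fingers measure 114 mm over their backs; the gripper's body (76 mm by 85 mm) begins 54 mm behind the grasp point. The pads swing forward as they close: fully open they stand 13 mm farther back than shut.
Start: joints at [1.135, 0.276, 1.505, -0, 1.361, -0.121], TCP at [0.178, 0.547, 0.304] pointing down, gripper open.
Joint ranges: [-2.89, 2.89], [-0.75, 2.08], [0.22, 2.7], [-1.18, 4.32], [0.11, 2.71], [-2.7, 2.7]. Speed limits (rad/s): [2.57, 2.57, 3.14, 3.14, 3.14, 3.14].

## Interface

Orientations are given as a unit quaternion [w, x, y, z].
In Python, from rig import readout, imaging, manip gives the robot as it stands. The module is installed in compiled form; this text tells all that it offers.
- The arm moves only by the tool servo_tool, never from a script. Its argument "moves" is a list of rows, each an object with "dp": the shift along the tool's x, y, z in units of 0.2 m (1.0 is 0.2 m), a list of three; "delta_rot": the turn, a rotation vector about the tool's x, y, z in units of 0.1 rad (1.0 is 0.1 rad), a list of three; "fingers": the opening, from 0 (shut) to 1 (fully open). In form: [{"dp": [dx, dy, dz], "delta_rot": [wx, wy, wz], "fingers": fingers}, ...]. A call has 1 to 5 rows; each row shifts and turns the commanded pose from where the row before left it, along the tool's axes as they then stand; what a row does not reach is not made up. A row lasts 1/10 s, in which the tool goes at most 50 mm and 8.59 degrees, less where a joint would pass 70% of its speed; a pose out of reach is approached as far as the arm can. A call with a number of a shift or a turn outside -1 to 1 is refused whole. A call with a gripper value outside its range is refused whole. The fingers move at their own pace and stop on an object; "force" is the grip in N (left out, the last holds). Time passes only in rows, so rows that do not move let the fingers close. It gives the time, the measured TCP pose, the force, the opening and the grip force at its end, in the units of the state.
- readout.get_state(): the state, without advancing time (a new reading comes with each control period).
- imaging.get_image(name): name is "scene" or "top"; returns (picture, depth): 384x512x3 uint8, red, green, blue; 384x512 float32, m along the optical axis (not along the pixel's ray), 0 where there is no reading.
- imaging.calibration(name): a dict with "intrinsics" (3x3 intrinsics, pixels), "R" (3x3) and "t" (3): a world point X has camera coordinates R X + t. Camera axes: x right, y down, z forward; pixel columns grow to the right and rows downward; lengths in m; the calibration is good to about 2 mm. A picture is of the moment at which its call begins. calibration takes no time and is no camera call.
- manip.sign_off(): hands the job in; it is judged then, once.
The state is a dict: "clock": time; "qpos": joint angles; "qd": joint speeds; "effort": joint torques, N m; "position": TCP position; "ee_rot": TCP orientation; "contact_force": force on the tool from outside, world axes, zero at the start; "moment": the same for the moment, N m; "width": finger opening in m; "gripper_force": force on a finger pad.
Only numpy, scipy, OpenCV 4.12 (cv2) and the standard library are available. Lean on these libraries where they do the work, as an engineer would, in place of code of your own. Each camera call takes 0.05 s, during which the arm holds its last target. There are 200 camera calls.

## Working session

There is one attempt and no reset: what is moved stays moved. The work goes in short steps, Python scripts to look and compute and a tool call to move; the robot and the scene stay as the last step left them, time stands still between calls to the robot, and variables do not carry over. Pictures are saved under pics/ and viewed, at most 10 in all, crops included, and the job is handed in when it is done.

Besides the shell and the picture viewer there is one more tool, called in YAML: its name, and indented under it one key for each argument. servo_tool: Moves the arm, as the interface text tells. Its arguments: {"type":"object","properties":{"moves":{"type":"array"},"force":{"type":"number"}},"required":["moves"]}

```bash
mkdir -p pics
python3 - <<'E'
from rig import readout, imaging, manip
import cv2, numpy as np
for n in("scene","top"):
    im,d=imaging.get_image(n); np.savez(f"{n}0.npz",im=im,d=d)
    cv2.imwrite(f"pics/{n}0.png",im[:,:,::-1])
    c=imaging.calibration(n); print(n,c["intrinsics"].tolist(),c["R"].round(4).tolist(),c["t"])
print(readout.get_state(),manip.pinch_z)
E
```

```text
scene [[438.5032207624177, 0.0, 251.78146368839904], [0.0, 438.5032207624177, 181.47807909220637], [0.0, 0.0, 1.0]] [[-0.6035, 0.7973, 0.0125], [0.6236, 0.4817, -0.6156], [-0.4969, -0.3637, -0.7879]] [ 0.38766387 -0.3197638   1.46080474]
top [[462.61032685549804, 0.0, 248.51444034563795], [0.0, 462.61032685549804, 189.1418559737202], [0.0, 0.0, 1.0]] [[0.0021, -0.9999, 0.0166], [-0.9801, -0.0054, -0.1984], [0.1985, -0.0158, -0.98]] [-0.03325576  0.60105349  1.08931242]
{'clock': 0.1, 'qpos': array([ 1.13498841e+00,  2.76543232e-01,  1.50603510e+00, -3.46880604e-05,
        1.36068924e+00, -1.21040369e-01]), 'qd': array([-4.01213553e-04,  3.84601297e-05, -2.07136121e-03, -6.62846773e-04,
       -1.03143559e-04,  1.40915203e-03]), 'effort': array([ 3.44250460e-03, -4.17700267e+01, -2.46405119e+01, -2.33839614e-06,
        5.86072929e-03,  5.34141793e-05]), 'position': array([0.17790085, 0.54640835, 0.30310817]), 'ee_rot': array([-2.13861458e-04,  1.56731214e-01,  9.87640939e-01, -8.09869406e-04]), 'contact_force': array([ 0.41069852,  0.53252707, -0.71201767]), 'moment': array([-0.00150638,  0.01443275,  0.00328865]), 'gripper_force': 0.0, 'width': 0.08557390927596566} 0.0539
```

View pics/scene0.png

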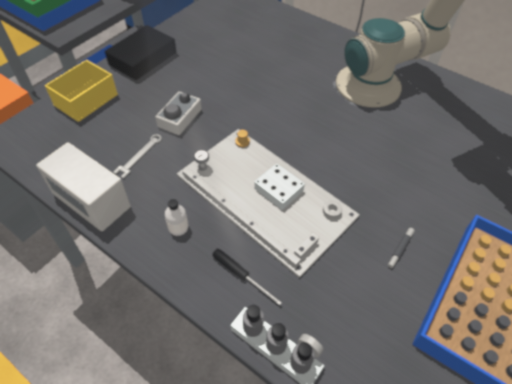

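View pics/top0.png

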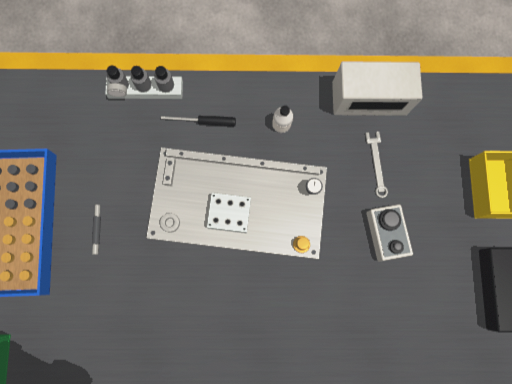

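The top view shows the plate with corners near (162,149), (326,166), (320,257) and (149,238). The manifold is at about (229,212), the end stop at (169,172) on the +y end, and the gauge post at (314,186). The ring is at (170,222), the bushing at (303,243), the big button at (390,220) and the small one at (397,246).

```bash
cat > h.py <<'E'
import cv2, numpy as np
from rig import imaging
def cal(n):
    c=imaging.calibration(n); return c["intrinsics"],c["R"],c["t"]
def onplane(n,px,z):
    K,R,t=cal(n); px=np.atleast_2d(px).astype(float)
    r=np.c_[px,np.ones(len(px))]@np.linalg.inv(K).T@R; C=-R.T@t
    s=(z-C[2])/r[:,2]; return C+r*s[:,None]
def cloud(n,d):
    K,R,t=cal(n); v,u=np.mgrid[:d.shape[0],:d.shape[1]]
    r=np.stack([u,v,np.ones_like(u)],-1)@np.linalg.inv(K).T*d[...,None]
    return (r-t)@R
E
python3 - <<'E'
from h import *
f=np.load("top0.npz"); im,d=f["im"],f["d"]; P=cloud("top",d)
for p in[(229,205),(200,235),(169,172),(390,220),(397,246),(240,270),(220,158),(314,186)]: print(p,P[p[1],p[0]].round(4),im[p[1],p[0]])
c=im[135:270,140:335]; cv2.imwrite("pics/c1.png",cv2.resize(c[:,:,::-1],None,fx=4,fy=4,interpolation=cv2.INTER_CUBIC))
E
```

```text
(229, 205) [0.5631 0.0174 0.0479] [159 159 152]
(200, 235) [0.492  0.0914 0.0087] [210 206 196]
(169, 172) [0.6491 0.1712 0.0384] [201 197 188]
(390, 220) [ 0.5245 -0.3776  0.0678] [141 139 138]
(397, 246) [ 0.4617 -0.3932  0.061 ] [140 138 137]
(240, 270) [ 0.4046 -0.0109  0.0041] [94 94 95]
(220, 158) [0.6878 0.0422 0.0348] [199 195 186]
(314, 186) [ 0.6091 -0.1936  0.0653] [226 222 216]
```

View pics/c1.png

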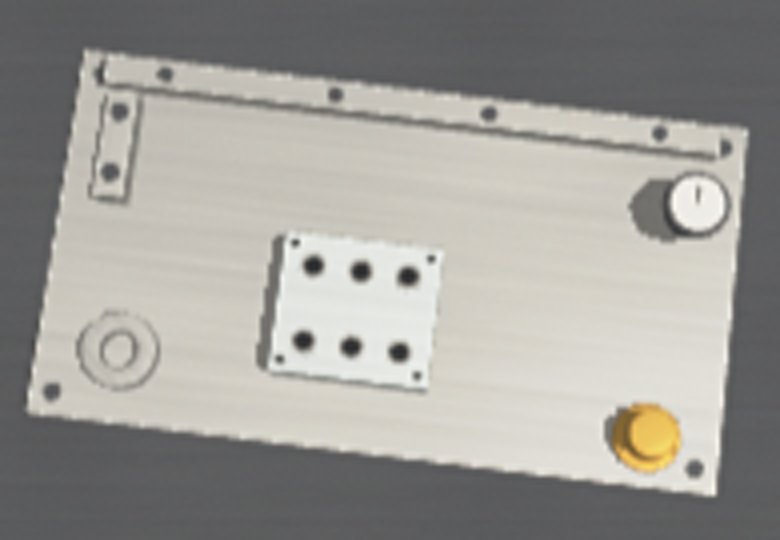

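The crop shows the manifold top with corners at crop pixels ≈(285,230), (441,250), (427,390) and (265,370). The end stop is at top left, the rail runs along the top, and the gauge is at right.

```bash
cat >> h.py <<'E'
def rect(n,mask,z):
    cs,_=cv2.findContours(mask.astype(np.uint8),cv2.RETR_EXTERNAL,cv2.CHAIN_APPROX_NONE)
    c=max(cs,key=cv2.contourArea)[:,0].astype(float)
    w=onplane(n,c,z)[:,:2]
    (cx,cy),(a,b),th=cv2.minAreaRect((w*1000).astype(np.float32))
    th=(th+45)%90-45
    return cx,cy,a,b,th,cv2.contourArea(max(cs,key=cv2.contourArea))
def manifold_mask(im):
    i=im.astype(int); m=((i[:,:,0]-i[:,:,2]<9)&(i.min(2)>200)).astype(np.uint8)
    return cv2.morphologyEx(m,cv2.MORPH_CLOSE,np.ones((7,7)))
E
python3 - <<'E'
from h import *
f=np.load("top0.npz"); im,d=f["im"],f["d"]; P=cloud("top",d)
g=im.min(2).astype(np.uint8)
m=(cv2.cvtColor(im,cv2.COLOR_RGB2GRAY)>125).astype(np.uint8)
lim=np.zeros_like(m); lim[140:265,140:335]=1
m=cv2.morphologyEx(m*lim,cv2.MORPH_CLOSE,np.ones((5,5)))
print("plate z.012",rect("top",m,.012)); 
for p in [(229,197),(240,203),(222,228),(234,208),(200,205),(260,205),(205,225)]: print(p,im[p[1],p[0]])
mm=manifold_mask(im)*lim; cv2.imwrite("/tmp/m.png",mm*255)
print("manifold",rect("top",mm,.044))
# box and buttons
def hole(n,x0,x1,y0,y1,z):
    s=cv2.cvtColor(im,cv2.COLOR_RGB2GRAY)[y0:y1,x0:x1]; return s
s=im[198:262,365:418]; cv2.imwrite("pics/c2.png",cv2.resize(s[:,:,::-1],None,fx=8,fy=8,interpolation=cv2.INTER_NEAREST))
b=np.zeros_like(m); b[198:265,365:418]=(im.min(2)>150)[198:265,365:418]
b=cv2.morphologyEx(b,cv2.MORPH_CLOSE,np.ones((25,25)));print("box",rect("top",b,.045))
E
```

```text
plate z.012 (578.478759765625, -4.4505157470703125, 439.779296875, 241.99722290039062, -6.625679016113281, 15506.0)
(229, 197) [229 232 227]
(240, 203) [73 73 72]
(222, 228) [215 218 214]
(234, 208) [226 229 225]
(200, 205) [203 198 189]
(260, 205) [213 209 200]
(205, 225) [112 109 105]
manifold (546.914306640625, 18.113536834716797, 98.76691436767578, 88.71932220458984, -6.592765808105469, 1319.0)
box (497.8736877441406, -386.6129150390625, 128.42120361328125, 78.15283966064453, 10.4716157913208, 1532.5)
```

View pics/c2.png

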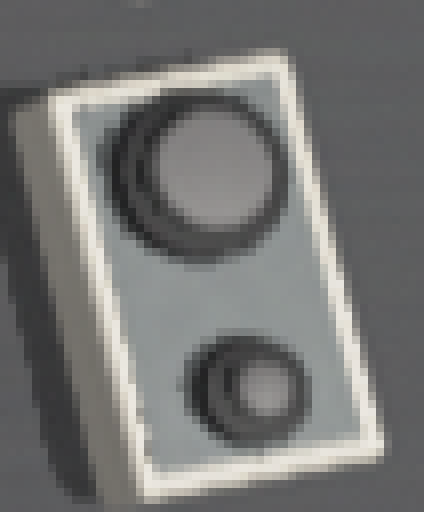

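The control box has the big button's top at crop (214,165) and the small one's at (265,390). In image pixels these are ≈(391.3,218.2) and (397.6,246.3).

```bash
cat >> h.py <<'E'
from rig import readout
from scipy.spatial.transform import Rotation as Ro
F0=np.array([.5785,-.0045]); TH=-0.1155
A=np.array([[np.cos(TH),-np.sin(TH)],[np.sin(TH),np.cos(TH)]])
def tofix(p): return (np.asarray(p)[...,:2]-F0)@A
def fromfix(f): return F0+A@np.asarray(f)
def st(fx=None,z=None,xang=None,world=None):
    s=readout.get_state(); p=s["position"]; q=s["ee_rot"]
    R=Ro.from_quat(np.r_[q[1:],q[0]]).as_matrix()
    print("t",round(s["clock"],2),"p",p.round(4),"fix",(tofix(p)*1e3).round(1),"xang",round(np.degrees(np.arctan2(R[1,0],R[0,0])),2),"zaxis",R[:,2].round(3),"F",s["contact_force"].round(1),"w",round(s["width"],4),"q",s["qpos"].round(2))
    if fx is not None or world is not None:
        w=np.r_[fromfix(np.array(fx)/1e3) if fx is not None else world, z]
        print("dp now axes",((w-p)@R/.2).round(3))
        # rotation needed to point straight down with tool x at xang
        c,n=np.cos(np.radians(xang)),np.sin(np.radians(xang))
        T=np.array([[c,n,0],[n,-c,0],[0,0,-1]]); print("rotvec tool/.1",(Ro.from_matrix(R.T@T).as_rotvec()/.1).round(2),"dp in new axes",((w-p)@T/.2).round(3))
E
python3 - <<'E'
from h import *
fx=lambda px,z:(tofix(onplane("top",np.array(px)/4+[140,135]-.4,z))*1e3).round(1).tolist()
print("rail inner top",fx([(100,87),(410,122),(718,159)],.034))
print("stop top",fx([(105,95),(142,97),(127,203),(90,196)],.038))
print("manif",fx([(285,230),(441,250),(427,390),(268,370)],.044))
print("ring,bush,post",fx([(118,350)],.032),fx([(652,432)],.05),fx([(697,204)],.062))
for z in(.06,.068): print(z,onplane("top",[(391.3,218.2),(397.6,246.3)],z).round(4))
f=np.load("top0.npz"); P=cloud("top",f["d"])
print(P[215:222,388:395,2].round(4)[::3], np.median(P[215:222,388:395].reshape(-1,3),0), np.median(P[245:249,396:400].reshape(-1,3),0))
st([-115,19],.2,173.4)
E
```

```text
rail inner top [[90.4, 201.0], [91.6, 0.3], [91.3, -198.9]]
stop top [[84.5, 196.2], [86.1, 172.5], [16.3, 171.6], [18.0, 195.5]]
manif [[10.0, 69.6], [9.1, -29.3], [-79.5, -31.0], [-78.9, 68.2]]
ring,bush,post [[-76.3, 164.1]] [[-89.3, -171.2]] [[53.9, -184.3]]
0.06 [[ 0.53   -0.3836  0.06  ]
 [ 0.461  -0.395   0.06  ]]
0.068 [[ 0.5289 -0.381   0.068 ]
 [ 0.4604 -0.3922  0.068 ]]
[[0.0649 0.0679 0.0702 0.0684 0.0672 0.0619 0.0673]
 [0.066  0.0655 0.0685 0.0673 0.0693 0.0663 0.0674]
 [0.0657 0.0678 0.0637 0.0675 0.0661 0.069  0.0665]] [ 0.52952055 -0.38078278  0.0665405 ] [ 0.46015903 -0.39312479  0.06580175]
t 0.1 p [0.1779 0.5464 0.3031] fix [-461.4  501.1] xang 161.97 zaxis [-0.001 -0.002 -1.   ] F [ 0.4  0.5 -0.7] w 0.0856 q [ 1.13  0.28  1.51 -0.    1.36 -0.12]
dp now axes [-2.175 -2.019  0.519]
rotvec tool/.1 [-0.02 -0.   -2.  ] dp in new axes [-1.731 -2.411  0.516]
```

servo_tool:
  moves:
    - {"dp":[0,0,0],"delta_rot":[0,0,-1],"fingers":0.7}
    - {"dp":[0,0,0],"delta_rot":[0,0,-1],"fingers":0.7}
    - {"dp":[-0.14,-0.2,0.04],"delta_rot":[0,0,0],"fingers":0.7}
    - {"dp":[-0.14,-0.2,0.04],"delta_rot":[0,0,0],"fingers":0.7}
    - {"dp":[-0.14,-0.2,0.04],"delta_rot":[0,0,0],"fingers":0.7}

```text
clock: 0.6
position: [0.2479, 0.4165, 0.2791]
ee_rot: [-0.0, 0.056, 0.998, -0.0]
contact_force: [-0.1, 0.4, -0.1]
width: 0.0598
gripper_force: 0.0
```

servo_tool:
  moves:
    - {"dp":[-0.14,-0.2,0.04],"delta_rot":[0,0,0],"fingers":0.7}
    - {"dp":[-0.14,-0.2,0.04],"delta_rot":[0,0,0],"fingers":0.7}
    - {"dp":[-0.14,-0.2,0.04],"delta_rot":[0,0,0],"fingers":0.7}
    - {"dp":[-0.14,-0.2,0.04],"delta_rot":[0,0,0],"fingers":0.7}
    - {"dp":[-0.14,-0.2,0.04],"delta_rot":[0,0,0],"fingers":0.7}

```text
clock: 1.1
position: [0.3642, 0.2014, 0.2395]
ee_rot: [0.0, 0.057, 0.998, 0.0]
contact_force: [1.5, 0.6, 1.2]
width: 0.0596
gripper_force: 0.0
```

servo_tool:
  moves:
    - {"dp":[-0.14,-0.2,0.04],"delta_rot":[0,0,0],"fingers":0.7}
    - {"dp":[-0.14,-0.2,0.04],"delta_rot":[0,0,0],"fingers":0.7}
    - {"dp":[-0.14,-0.2,0.04],"delta_rot":[0,0,0],"fingers":0.7}
    - {"dp":[-0.14,-0.2,0.04],"delta_rot":[0,0,0],"fingers":0.7}
    - {"dp":[0,0,0],"delta_rot":[0,0,0],"fingers":0.7}

```text
clock: 1.6
position: [0.4596, 0.0266, 0.207]
ee_rot: [0.001, 0.061, 0.998, -0.001]
contact_force: [0.2, 0.4, 0.8]
width: 0.0601
gripper_force: 0.0
```

```bash
python3 -c "
from h import *
st([-125,19],.088,173.4)"
```

```text
t 1.6 p [0.4596 0.0266 0.207 ] fix [-121.7   17.2] xang 173.06 zaxis [ 0.001 -0.002 -1.   ] F [0.2 0.4 0.8] w 0.0601 q [-0.09  0.18  1.89 -0.    1.06 -1.54]
dp now axes [0.018 0.01  0.595]
rotvec tool/.1 [-0.02  0.01 -0.06] dp in new axes [0.017 0.009 0.595]
```

servo_tool:
  moves:
    - {"dp":[0.02,0.01,0.15],"delta_rot":[0,0,-0.06],"fingers":0.7}
    - {"dp":[0,0,0.15],"delta_rot":[0,0,0],"fingers":0.7}
    - {"dp":[0,0,0.15],"delta_rot":[0,0,0],"fingers":0.7}
    - {"dp":[0,0,0.145],"delta_rot":[0,0,0],"fingers":0.7}
    - {"dp":[0,0,0],"delta_rot":[0,0,0],"fingers":0.7}

```text
clock: 2.1
position: [0.45, 0.0347, 0.0861]
ee_rot: [-0.004, 0.054, 0.999, 0.0]
contact_force: [-0.8, -0.1, 0.5]
width: 0.06
gripper_force: 0.0
```

servo_tool:
  moves:
    - {"dp":[-0.05,0,0],"delta_rot":[0,0,0],"fingers":0.7}
    - {"dp":[-0.05,0,0],"delta_rot":[0,0,0],"fingers":0.7}
    - {"dp":[-0.04,0,0],"delta_rot":[0,0,0],"fingers":0.7}
    - {"dp":[-0.03,0,0],"delta_rot":[0,0,0],"fingers":0.7}
    - {"dp":[0,0,0],"delta_rot":[0,0,0],"fingers":0.7}

```text
clock: 2.6
position: [0.4888, 0.03, 0.0897]
ee_rot: [0.001, 0.054, 0.999, 0.0]
contact_force: [0.1, -1.0, 0.4]
width: 0.0601
gripper_force: 0.0
```

```bash
python3 -c "
from h import *
st([-125,19],.088,173.4)
im,d=imaging.get_image('scene'); cv2.imwrite('pics/s1.png',cv2.resize(im[110:280,150:390,::-1],None,fx=3.3,fy=3.3,interpolation=cv2.INTER_CUBIC))"
```

```text
t 2.6 p [0.4888 0.03   0.0897] fix [-93.1  23.9] xang 173.75 zaxis [ 0.003 -0.    -1.   ] F [ 0.1 -1.   0.4] w 0.0601 q [-0.08  0.37  1.99  0.    0.78 -1.54]
dp now axes [ 0.16  -0.024  0.008]
rotvec tool/.1 [0.   0.03 0.06] dp in new axes [ 0.159 -0.024  0.008]
```

View pics/s1.png

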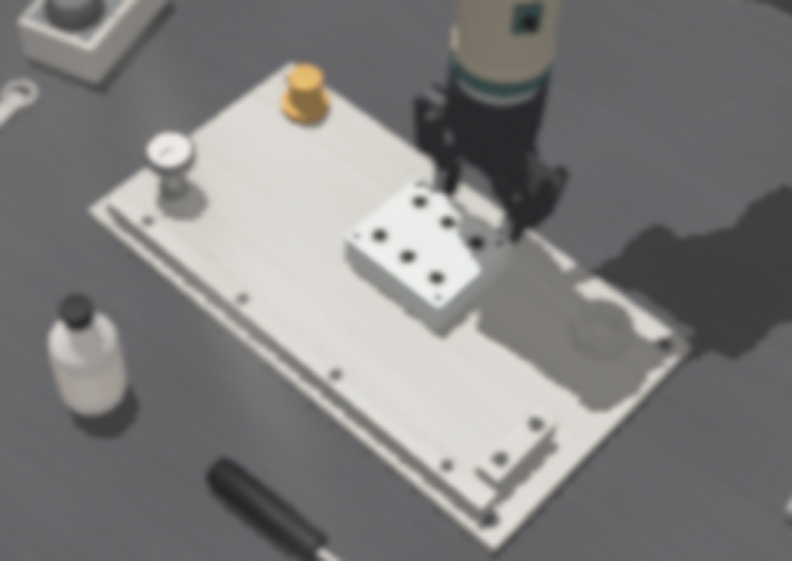

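The gripper is just behind the manifold's near face, with both fingers spanning it. Pushing toward the rail.

servo_tool:
  moves:
    - {"dp":[-0.03,-0.02,0],"delta_rot":[0,0,0.06],"fingers":0.7}
    - {"dp":[-0.035,0,0],"delta_rot":[0,0,0],"fingers":0.7}
    - {"dp":[-0.035,0,0],"delta_rot":[0,0,0],"fingers":0.7}
    - {"dp":[-0.035,0,0],"delta_rot":[0,0,0],"fingers":0.7}
    - {"dp":[-0.035,0,0],"delta_rot":[0,0,0],"fingers":0.7}

```text
clock: 3.15
position: [0.5176, 0.0225, 0.0885]
ee_rot: [-0.004, 0.057, 0.998, 0.0]
contact_force: [-5.6, 0.5, 4.7]
width: 0.0599
gripper_force: 3.2
```

servo_tool:
  moves:
    - {"dp":[-0.035,0,0],"delta_rot":[0,0,0],"fingers":0.7}
    - {"dp":[-0.035,0,0],"delta_rot":[0,0,0],"fingers":0.7}
    - {"dp":[-0.035,0,0],"delta_rot":[0,0,0],"fingers":0.7}
    - {"dp":[-0.035,0,0],"delta_rot":[0,0,0],"fingers":0.7}
    - {"dp":[-0.02,0,0],"delta_rot":[0,0,0],"fingers":0.7}

```text
clock: 3.65
position: [0.5506, 0.0187, 0.0885]
ee_rot: [-0.002, 0.057, 0.998, 0.0]
contact_force: [-5.1, 0.3, 3.2]
width: 0.0601
gripper_force: 2.6
```

```bash
python3 -c "
from h import *
st([-8,19],.088,173.4)"
```

```text
t 3.65 p [0.5506 0.0187 0.0885] fix [-30.4  19.9] xang 173.41 zaxis [-0.004  0.001 -1.   ] F [-5.1  0.3  3.2] w 0.0601 q [-0.09  0.45  1.85  0.    0.85 -1.55]
dp now axes [-0.112 -0.004  0.002]
rotvec tool/.1 [-0.   -0.04  0.  ] dp in new axes [-0.112 -0.004  0.002]
```

servo_tool:
  moves:
    - {"dp":[-0.02,0,0],"delta_rot":[0,0,0],"fingers":0.7}
    - {"dp":[-0.02,0,0],"delta_rot":[0,0,0],"fingers":0.7}
    - {"dp":[-0.02,0,0],"delta_rot":[0,0,0],"fingers":0.7}
    - {"dp":[-0.015,0,0],"delta_rot":[0,0,0],"fingers":0.7}
    - {"dp":[-0.01,0,0],"delta_rot":[0,0,0],"fingers":0.7}

```text
clock: 4.15
position: [0.5693, 0.0167, 0.0885]
ee_rot: [0.0, 0.057, 0.998, 0.0]
contact_force: [-1.9, -0.3, -2.3]
width: 0.0597
gripper_force: 1.3
```

servo_tool:
  moves:
    - {"dp":[-0.01,0,0],"delta_rot":[0,0,0],"fingers":0.7}
    - {"dp":[-0.01,0,0],"delta_rot":[0,0,0],"fingers":0.7}
    - {"dp":[-0.01,0,0],"delta_rot":[0,0,0],"fingers":0.7}
    - {"dp":[-0.005,0,0],"delta_rot":[0,0,0],"fingers":0.7}

```text
clock: 4.55
position: [0.5762, 0.0159, 0.0889]
ee_rot: [0.0, 0.057, 0.998, 0.0]
contact_force: [-2.4, 1.3, -2.2]
width: 0.0595
gripper_force: 1.3
```

```bash
python3 -c "
from h import *
st([-8,19],.088,173.4)"
```

```text
t 4.55 p [0.5762 0.0159 0.0889] fix [-4.7 20. ] xang 173.42 zaxis [ 0.  0. -1.] F [-2.4  1.3 -2.2] w 0.0595 q [-0.09  0.47  1.79  0.    0.87 -1.55]
dp now axes [ 0.017 -0.005  0.004]
rotvec tool/.1 [0. 0. 0.] dp in new axes [ 0.017 -0.005  0.004]
```

Not at the rail yet, so I'll keep creeping.

servo_tool:
  moves:
    - {"dp":[-0.01,0,0],"delta_rot":[0,0,0],"fingers":0.7}
    - {"dp":[-0.01,0,0],"delta_rot":[0,0,0],"fingers":0.7}

```text
clock: 4.75
position: [0.5774, 0.0159, 0.0889]
ee_rot: [-0.003, 0.057, 0.998, 0.0]
contact_force: [-10.9, 2.0, 7.1]
width: 0.0599
gripper_force: 5.4
```

servo_tool:
  moves:
    - {"dp":[-0.01,0,0],"delta_rot":[0,0,0],"fingers":0.7}
    - {"dp":[-0.01,0,0],"delta_rot":[0,0,0],"fingers":0.7}

```text
clock: 4.95
position: [0.5779, 0.0158, 0.0889]
ee_rot: [-0.007, 0.057, 0.998, 0.0]
contact_force: [-16.9, 1.9, 12.2]
width: 0.0597
gripper_force: 9.0
```

```bash
python3 -c "
from h import *
st([-8,19],.088,173.4)
im,d=imaging.get_image('top'); cv2.imwrite('pics/c3.png',cv2.resize(im[135:270,140:335,::-1],None,fx=4,fy=4,interpolation=cv2.INTER_CUBIC))"
```

```text
t 4.95 p [0.5779 0.0158 0.0889] fix [-3.  20.1] xang 173.42 zaxis [-0.014  0.002 -1.   ] F [-16.9   1.9  12.2] w 0.0597 q [-0.09  0.48  1.78  0.    0.9  -1.55]
dp now axes [ 0.025 -0.006  0.005]
rotvec tool/.1 [-0.   -0.14  0.  ] dp in new axes [ 0.025 -0.006  0.004]
```

View pics/c3.png

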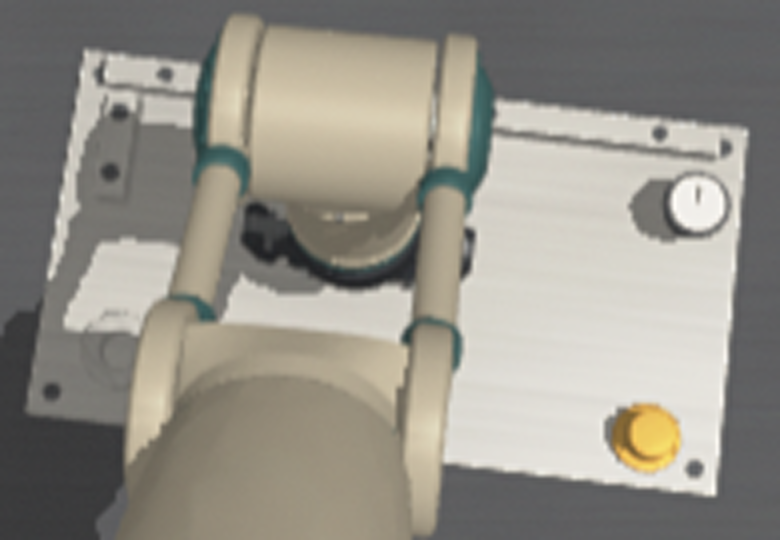

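The arm hides the manifold in this view, but 17 N of contact against a stationary TCP says it is on the rail. I'll retreat, lift, shift to the -y side and turn 90°.

servo_tool:
  moves:
    - {"dp":[0.1,0,0],"delta_rot":[0,0,0],"fingers":0.7}
    - {"dp":[0.1,0,0],"delta_rot":[0,0,0],"fingers":0.47}
    - {"dp":[0,0,-0.2],"delta_rot":[0,0,0],"fingers":0.47}
    - {"dp":[0,0,-0.2],"delta_rot":[0,0,0],"fingers":0.47}
    - {"dp":[-0.14,-0.15,0],"delta_rot":[0,0,0],"fingers":0.47}

```text
clock: 5.5
position: [0.5706, -0.0112, 0.1754]
ee_rot: [0.006, 0.056, 0.998, 0.0]
contact_force: [2.2, 0.1, 0.4]
width: 0.0403
gripper_force: 0.0
```

servo_tool:
  moves:
    - {"dp":[-0.14,-0.15,0],"delta_rot":[0,0,0],"fingers":0.47}
    - {"dp":[-0.14,-0.14,0],"delta_rot":[0,0,0],"fingers":0.47}
    - {"dp":[0,0,0],"delta_rot":[0,0,1],"fingers":0.47}
    - {"dp":[0,0,0],"delta_rot":[0,0,1],"fingers":0.47}
    - {"dp":[0,0,0],"delta_rot":[0,0,1],"fingers":0.47}

```text
clock: 6.0
position: [0.6195, -0.0784, 0.1697]
ee_rot: [0.002, 0.208, 0.978, -0.0]
contact_force: [-0.4, -0.5, 0.7]
width: 0.0401
gripper_force: 0.0
```

servo_tool:
  moves:
    - {"dp":[0,0,0],"delta_rot":[0,0,1],"fingers":0.47}
    - {"dp":[0,0,0],"delta_rot":[0,0,1],"fingers":0.47}
    - {"dp":[0,0,0],"delta_rot":[0,0,1],"fingers":0.47}
    - {"dp":[0,0,0],"delta_rot":[0,0,1],"fingers":0.47}
    - {"dp":[0,0,0],"delta_rot":[0,0,1],"fingers":0.47}

```text
clock: 6.5
position: [0.6193, -0.0779, 0.1699]
ee_rot: [0.003, 0.443, 0.896, 0.001]
contact_force: [0.4, 0.2, 0.8]
width: 0.0402
gripper_force: 0.0
```

servo_tool:
  moves:
    - {"dp":[0,0,0],"delta_rot":[0,0,1],"fingers":0.47}
    - {"dp":[0,0,0],"delta_rot":[0,0,1],"fingers":0.47}
    - {"dp":[0,0,0],"delta_rot":[0,0,1],"fingers":0.47}
    - {"dp":[0,0,0],"delta_rot":[0,0,1],"fingers":0.47}
    - {"dp":[0,0,0],"delta_rot":[0,0,1],"fingers":0.47}

```text
clock: 7.0
position: [0.6193, -0.0779, 0.17]
ee_rot: [0.002, 0.651, 0.759, 0.001]
contact_force: [0.2, -0.1, -0.6]
width: 0.0401
gripper_force: 0.0
```

servo_tool:
  moves:
    - {"dp":[0,0,0],"delta_rot":[0,0,1],"fingers":0.47}
    - {"dp":[0,0,0],"delta_rot":[0,0,1],"fingers":0.47}
    - {"dp":[0,0,0],"delta_rot":[0,0,0.7],"fingers":0.47}
    - {"dp":[0,0,0],"delta_rot":[0,0,0],"fingers":0.47}

```text
clock: 7.4
position: [0.6191, -0.0779, 0.1699]
ee_rot: [0.002, 0.746, 0.666, 0.001]
contact_force: [-0.8, 0.3, -0.5]
width: 0.0399
gripper_force: 0.0
```

```bash
python3 -c "
from h import *
st([44,-67],.088,83.4)"
```

```text
t 7.4 p [ 0.6191 -0.0779  0.1699] fix [ 48.8 -68.2] xang 83.47 zaxis [ 0.004 -0.001 -1.   ] F [-0.8  0.3 -0.5] w 0.0399 q [-0.24  0.44  1.6   0.    1.1  -0.12]
dp now axes [ 0.006 -0.026  0.409]
rotvec tool/.1 [0.04 0.   0.01] dp in new axes [ 0.006 -0.024  0.409]
```

servo_tool:
  moves:
    - {"dp":[0,-0.02,0.14],"delta_rot":[0,0,0],"fingers":0.47}
    - {"dp":[0,0,0.14],"delta_rot":[0,0,0],"fingers":0.47}
    - {"dp":[0,0,0.13],"delta_rot":[0,0,0],"fingers":0.47}
    - {"dp":[0,0,0],"delta_rot":[0,0,0],"fingers":0.47}
    - {"dp":[0.05,0,0],"delta_rot":[0,0,0],"fingers":0.47}

```text
clock: 7.9
position: [0.6154, -0.0678, 0.0872]
ee_rot: [0.001, 0.746, 0.666, 0.0]
contact_force: [0.4, -0.2, -0.7]
width: 0.04
gripper_force: 0.0
```

servo_tool:
  moves:
    - {"dp":[0.03,0,0],"delta_rot":[0,0,0],"fingers":0.47}
    - {"dp":[0.03,0,0],"delta_rot":[0,0,0],"fingers":0.47}
    - {"dp":[0.03,0,0],"delta_rot":[0,0,0],"fingers":0.47}
    - {"dp":[0.03,0,0],"delta_rot":[0,0,0],"fingers":0.47}
    - {"dp":[0.03,0,0],"delta_rot":[0,0,0],"fingers":0.47}

```text
clock: 8.4
position: [0.6184, -0.038, 0.0878]
ee_rot: [0.001, 0.746, 0.666, -0.0]
contact_force: [-0.7, -6.4, 3.1]
width: 0.0402
gripper_force: 2.8
```

```bash
python3 -c "
from h import *
st([44,62],.088,83.4)"
```

```text
t 8.4 p [ 0.6184 -0.038   0.0878] fix [ 43.5 -28.7] xang 83.54 zaxis [ 0.001 -0.003 -1.   ] F [-0.7 -6.4  3.1] w 0.0402 q [-0.17  0.52  1.69 -0.    0.92 -0.06]
dp now axes [ 0.453  0.004 -0.002]
rotvec tool/.1 [0.02 0.03 0.02] dp in new axes [ 0.453  0.002 -0.001]
```

Pushing along the rail.

servo_tool:
  moves:
    - {"dp":[0.035,0,0],"delta_rot":[0,0,0.02],"fingers":0.47}
    - {"dp":[0.035,0,0],"delta_rot":[0,0,0],"fingers":0.47}
    - {"dp":[0.035,0,0],"delta_rot":[0,0,0],"fingers":0.47}
    - {"dp":[0.035,0,0],"delta_rot":[0,0,0],"fingers":0.47}
    - {"dp":[0.035,0,0],"delta_rot":[0,0,0],"fingers":0.47}

```text
clock: 8.9
position: [0.6225, -0.0034, 0.0879]
ee_rot: [0.001, 0.747, 0.665, -0.0]
contact_force: [-1.2, -5.0, 3.0]
width: 0.0401
gripper_force: 2.7
```

servo_tool:
  moves:
    - {"dp":[0.035,0,0],"delta_rot":[0,0,0],"fingers":0.47}
    - {"dp":[0.035,0,0],"delta_rot":[0,0,0],"fingers":0.47}
    - {"dp":[0.035,0,0],"delta_rot":[0,0,0],"fingers":0.47}
    - {"dp":[0.03,0,0],"delta_rot":[0,0,0],"fingers":0.47}
    - {"dp":[0.02,0,0],"delta_rot":[0,0,0],"fingers":0.47}

```text
clock: 9.4
position: [0.6261, 0.0277, 0.0878]
ee_rot: [0.001, 0.747, 0.665, -0.0]
contact_force: [-1.1, -6.4, 3.7]
width: 0.0401
gripper_force: 3.0
```

```bash
python3 -c "
from h import *
st([44,62],.088,83.4)"
```

```text
t 9.4 p [0.6261 0.0277 0.0878] fix [43.6 37.5] xang 83.42 zaxis [ 0.001 -0.002 -1.   ] F [-1.1 -6.4  3.7] w 0.0401 q [-0.07  0.53  1.68 -0.    0.93  0.05]
dp now axes [ 0.123  0.002 -0.001]
rotvec tool/.1 [0.02 0.02 0.  ] dp in new axes [ 0.123  0.002 -0.001]
```

servo_tool:
  moves:
    - {"dp":[0.02,0,0],"delta_rot":[0,0,0],"fingers":0.47}
    - {"dp":[0.02,0,0],"delta_rot":[0,0,0],"fingers":0.47}
    - {"dp":[0.02,0,0],"delta_rot":[0,0,0],"fingers":0.47}
    - {"dp":[0.02,0,0],"delta_rot":[0,0,0],"fingers":0.47}
    - {"dp":[0.015,0,0],"delta_rot":[0,0,0],"fingers":0.47}

```text
clock: 9.9
position: [0.6283, 0.0464, 0.0879]
ee_rot: [0.001, 0.747, 0.665, -0.0]
contact_force: [-0.4, -5.0, 3.6]
width: 0.0401
gripper_force: 3.0
```

servo_tool:
  moves:
    - {"dp":[0.01,0,0],"delta_rot":[0,0,0],"fingers":0.47}
    - {"dp":[0.01,0,0],"delta_rot":[0,0,0],"fingers":0.47}
    - {"dp":[0.01,0,0],"delta_rot":[0,0,0],"fingers":0.47}

```text
clock: 10.2
position: [0.629, 0.0522, 0.0878]
ee_rot: [0.001, 0.747, 0.665, -0.0]
contact_force: [-0.6, -5.7, 4.4]
width: 0.0404
gripper_force: 2.9
```

```bash
python3 -c "
from h import *
st([44,62],.088,83.4)"
```

```text
t 10.2 p [0.629  0.0522 0.0878] fix [43.6 62.1] xang 83.4 zaxis [ 0.001 -0.002 -1.   ] F [-0.6 -5.7  4.4] w 0.0404 q [-0.03  0.54  1.66 -0.    0.94  0.09]
dp now axes [-0.001  0.002 -0.001]
rotvec tool/.1 [0.02 0.02 0.  ] dp in new axes [-0.001  0.002 -0.001]
```

servo_tool:
  moves:
    - {"dp":[0.01,0,0],"delta_rot":[0,0,0],"fingers":0.47}
    - {"dp":[0.01,0,0],"delta_rot":[0,0,0],"fingers":0.47}

```text
clock: 10.4
position: [0.6293, 0.0549, 0.0879]
ee_rot: [0.002, 0.746, 0.666, -0.001]
contact_force: [-1.7, -13.5, 5.1]
width: 0.0402
gripper_force: 7.0
```

servo_tool:
  moves:
    - {"dp":[0.01,0,0],"delta_rot":[0,0,0],"fingers":0.47}

```text
clock: 10.5
position: [0.6293, 0.0552, 0.0879]
ee_rot: [0.003, 0.746, 0.666, -0.003]
contact_force: [-1.6, -19.7, 4.9]
width: 0.0403
gripper_force: 9.8
```

servo_tool:
  moves:
    - {"dp":[0.01,0,0],"delta_rot":[0,0,0],"fingers":0.47}

```text
clock: 10.6
position: [0.6293, 0.0554, 0.0879]
ee_rot: [0.004, 0.746, 0.666, -0.004]
contact_force: [-3.5, -24.3, 6.6]
width: 0.0398
gripper_force: 12.5
```

Hard against the end stop. I'll back away, lift and look.

servo_tool:
  moves:
    - {"dp":[-0.1,0,0],"delta_rot":[0,0,0],"fingers":0}
    - {"dp":[-0.1,0,0],"delta_rot":[0,0,0],"fingers":0}
    - {"dp":[0,0,-0.23],"delta_rot":[0,0,0],"fingers":0}
    - {"dp":[0,0,-0.23],"delta_rot":[0,0,0],"fingers":0}
    - {"dp":[-0.24,0,0],"delta_rot":[0,0,0],"fingers":0}

```text
clock: 11.1
position: [0.6237, -0.0222, 0.1859]
ee_rot: [0.004, 0.745, 0.667, 0.006]
contact_force: [0.8, -0.5, 0.2]
width: 0.0
gripper_force: 0.0
```

servo_tool:
  moves:
    - {"dp":[-0.24,0,0],"delta_rot":[0,0,0],"fingers":0}
    - {"dp":[-0.24,0,0],"delta_rot":[0,0,0],"fingers":0}
    - {"dp":[-0.24,0,0],"delta_rot":[0,0,0],"fingers":0}
    - {"dp":[-0.24,0,0],"delta_rot":[0,0,0],"fingers":0}
    - {"dp":[-0.24,0,0],"delta_rot":[0,0,0],"fingers":0}

```text
clock: 11.6
position: [0.5913, -0.2657, 0.179]
ee_rot: [-0.0, 0.747, 0.665, 0.001]
contact_force: [0.1, 0.2, -0.7]
width: -0.0003
gripper_force: 0.0
```

```bash
python3 -c "
from h import *
im,d=imaging.get_image('top'); cv2.imwrite('pics/c4.png',cv2.resize(im[135:270,140:335,::-1],None,fx=4,fy=4,interpolation=cv2.INTER_CUBIC))
np.savez('top1.npz',im=im)
lim=np.zeros(im.shape[:2],np.uint8); lim[150:210,165:235]=1
r=rect('top',manifold_mask(im)*lim,.044); print(r, tofix(np.array(r[:2])/1e3)*1e3, np.degrees(TH))
st(world=[.529,-.381],z=.16,xang=83.4)"
```

```text
(643.5858154296875, 114.03829193115234, 98.1256332397461, 87.92721557617188, -6.872138977050781, 1197.5) [ 50.9914149  125.24921409] -6.617662533761009
t 11.65 p [ 0.5908 -0.2743  0.179 ] fix [  43.3 -266.5] xang 83.16 zaxis [ 0.001 -0.008 -1.   ] F [ 0.3 -5.3 -0. ] w -0.0002 q [-0.54  0.47  1.52 -0.01  1.15 -0.42]
dp now axes [-0.566 -0.244  0.099]
rotvec tool/.1 [ 0.02  0.07 -0.04] dp in new axes [-0.566 -0.246  0.095]
```

View pics/c4.png

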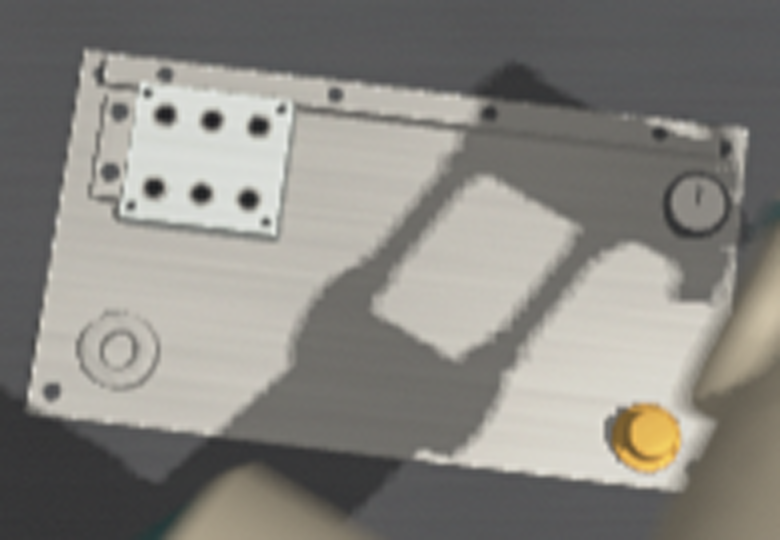

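The manifold top is at crop (122–295, 82–240), touching the rail and the end stop. It measures at fixture (51.0, 125.2), within 0.3°, against a target of (51, 125). The ring, bushing and gauge have not moved. As insurance I'll give it one light nudge toward the rail with closed fingers before pressing the button.

servo_tool:
  moves:
    - {"dp":[0.24,-0.045,0],"delta_rot":[0,0,0],"fingers":0}
    - {"dp":[0.24,-0.045,0],"delta_rot":[0,0,0],"fingers":0}
    - {"dp":[0.24,-0.045,0],"delta_rot":[0,0,0],"fingers":0}
    - {"dp":[0.24,-0.045,0],"delta_rot":[0,0,0],"fingers":0}
    - {"dp":[0.24,-0.045,0],"delta_rot":[0,0,0],"fingers":0}

```text
clock: 12.15
position: [0.5741, -0.0185, 0.179]
ee_rot: [-0.0, 0.747, 0.665, 0.001]
contact_force: [1.0, -0.2, 0.5]
width: -0.0002
gripper_force: 0.0
```

servo_tool:
  moves:
    - {"dp":[0.24,-0.045,0],"delta_rot":[0,0,0],"fingers":0}
    - {"dp":[0.24,-0.045,0],"delta_rot":[0,0,0],"fingers":0}
    - {"dp":[0.24,-0.045,0],"delta_rot":[0,0,0],"fingers":0}
    - {"dp":[0,0,0],"delta_rot":[0,0,0],"fingers":0}
    - {"dp":[0,0,0],"delta_rot":[0,0,0],"fingers":0}

```text
clock: 12.65
position: [0.5639, 0.1268, 0.1789]
ee_rot: [-0.0, 0.746, 0.666, 0.0]
contact_force: [0.2, -0.3, -0.0]
width: 0.0001
gripper_force: 0.0
```

```bash
python3 -c "
from h import *
st([-30,120],.092,83.4)"
```

```text
t 12.65 p [0.5639 0.1268 0.1789] fix [-29.6 128.8] xang 83.55 zaxis [-0.  0. -1.] F [ 0.2 -0.3 -0. ] w 0.0001 q [0.1  0.38 1.69 0.   1.08 0.21]
dp now axes [-0.044 -0.002  0.435]
rotvec tool/.1 [-0.   -0.    0.03] dp in new axes [-0.044 -0.002  0.435]
```

servo_tool:
  moves:
    - {"dp":[-0.04,0,0],"delta_rot":[0,0,0.02],"fingers":0}
    - {"dp":[0,0,0.15],"delta_rot":[0,0,0],"fingers":0}
    - {"dp":[0,0,0.15],"delta_rot":[0,0,0],"fingers":0}
    - {"dp":[0,0,0.13],"delta_rot":[0,0,0],"fingers":0}
    - {"dp":[0,0,0],"delta_rot":[0,0,0],"fingers":0}

```text
clock: 13.15
position: [0.5612, 0.1146, 0.0897]
ee_rot: [-0.002, 0.749, 0.663, -0.003]
contact_force: [-0.9, -0.2, 0.3]
width: -0.0002
gripper_force: 0.0
```

servo_tool:
  moves:
    - {"dp":[0,0.03,0],"delta_rot":[0,0,0],"fingers":0}
    - {"dp":[0,0.03,0],"delta_rot":[0,0,0],"fingers":0}
    - {"dp":[0,0.02,0],"delta_rot":[0,0,0],"fingers":0}
    - {"dp":[0,0.01,0],"delta_rot":[0,0,0],"fingers":0}

```text
clock: 13.55
position: [0.5829, 0.1148, 0.0942]
ee_rot: [0.001, 0.748, 0.664, 0.001]
contact_force: [-0.6, -1.4, -0.3]
width: 0.0006
gripper_force: 0.0
```

```bash
python3 -c "
from h import *
st([-30,120],.092,83.4)"
```

```text
t 13.55 p [0.5829 0.1148 0.0942] fix [ -9.3 119. ] xang 83.22 zaxis [ 0.003  0.    -1.   ] F [-0.6 -1.4 -0.3] w 0.0006 q [0.08 0.49 1.75 0.   0.9  0.2 ]
dp now axes [ 0.005 -0.103  0.011]
rotvec tool/.1 [ 0.03 -0.01 -0.03] dp in new axes [ 0.005 -0.103  0.011]
```

servo_tool:
  moves:
    - {"dp":[0,0.01,0],"delta_rot":[0,0,0],"fingers":0}
    - {"dp":[0,0.01,0],"delta_rot":[0,0,0],"fingers":0}

```text
clock: 13.75
position: [0.5855, 0.1146, 0.0932]
ee_rot: [0.0, 0.747, 0.664, 0.0]
contact_force: [0.3, -0.6, 1.0]
width: 0.0003
gripper_force: 0.0
```

servo_tool:
  moves:
    - {"dp":[0,0.01,0],"delta_rot":[0,0,0],"fingers":0}
    - {"dp":[0,0.01,0],"delta_rot":[0,0,0],"fingers":0}

```text
clock: 13.95
position: [0.5863, 0.1145, 0.0927]
ee_rot: [-0.003, 0.748, 0.664, -0.003]
contact_force: [-9.2, 1.9, 6.0]
width: -0.0004
gripper_force: 4.7
```

servo_tool:
  moves:
    - {"dp":[0,0.01,0],"delta_rot":[0,0,0],"fingers":0}

```text
clock: 14.05
position: [0.5866, 0.1144, 0.0926]
ee_rot: [-0.004, 0.748, 0.664, -0.004]
contact_force: [-14.0, 2.0, 10.4]
width: -0.0002
gripper_force: 6.7
```

Force rises at once with no travel, so it is seated. Now to the button.

servo_tool:
  moves:
    - {"dp":[0,-0.1,0],"delta_rot":[0,0,0],"fingers":0}
    - {"dp":[0,-0.05,0],"delta_rot":[0,0,0],"fingers":0}
    - {"dp":[0,0,-0.22],"delta_rot":[0,0,0],"fingers":0}
    - {"dp":[0,0,-0.22],"delta_rot":[0,0,0],"fingers":0}
    - {"dp":[-0.2,0,0],"delta_rot":[0,0,0],"fingers":0}

```text
clock: 14.55
position: [0.5616, 0.0806, 0.1871]
ee_rot: [0.004, 0.746, 0.666, 0.007]
contact_force: [0.9, -0.3, -0.5]
width: -0.0
gripper_force: 0.0
```

servo_tool:
  moves:
    - {"dp":[-0.24,0.012,0],"delta_rot":[0,0,0],"fingers":0}
    - {"dp":[-0.24,0.012,0],"delta_rot":[0,0,0],"fingers":0}
    - {"dp":[-0.24,0.012,0],"delta_rot":[0,0,0],"fingers":0}
    - {"dp":[-0.24,0.012,0],"delta_rot":[0,0,0],"fingers":0}
    - {"dp":[-0.24,0.012,0],"delta_rot":[0,0,0],"fingers":0}

```text
clock: 15.05
position: [0.5404, -0.1641, 0.1811]
ee_rot: [0.001, 0.747, 0.664, 0.0]
contact_force: [0.8, 0.6, -0.2]
width: 0.0002
gripper_force: 0.0
```

servo_tool:
  moves:
    - {"dp":[-0.24,0.012,0],"delta_rot":[0,0,0],"fingers":0}
    - {"dp":[-0.24,0.012,0],"delta_rot":[0,0,0],"fingers":0}
    - {"dp":[-0.24,0.012,0],"delta_rot":[0,0,0],"fingers":0}
    - {"dp":[0,0,0],"delta_rot":[0,0,0],"fingers":0}
    - {"dp":[0,0,0],"delta_rot":[0,0,0],"fingers":0}

```text
clock: 15.55
position: [0.5304, -0.3072, 0.1806]
ee_rot: [-0.0, 0.748, 0.663, 0.0]
contact_force: [0.3, 0.6, -0.0]
width: -0.0002
gripper_force: 0.0
```

```bash
python3 -c "
from h import *
st(world=[.529,-.381],z=.16,xang=83.4)"
```

```text
t 15.55 p [ 0.5304 -0.3072  0.1806] fix [ -12.9 -306.2] xang 83.09 zaxis [ 0.  0. -1.] F [ 0.3  0.6 -0. ] w -0.0002 q [-0.64  0.42  1.6   0.    1.12 -0.52]
dp now axes [-0.367  0.037  0.103]
rotvec tool/.1 [ 0.   -0.   -0.05] dp in new axes [-0.368  0.035  0.103]
```

servo_tool:
  moves:
    - {"dp":[-0.18,0.018,0],"delta_rot":[0,0,0],"fingers":0}
    - {"dp":[-0.187,0.018,0],"delta_rot":[0,0,0],"fingers":0}
    - {"dp":[0,0,0.07],"delta_rot":[0,0,0],"fingers":0}
    - {"dp":[0,0,0.07],"delta_rot":[0,0,0],"fingers":0}
    - {"dp":[0,0,0],"delta_rot":[0,0,0],"fingers":0}

```text
clock: 16.05
position: [0.528, -0.3765, 0.1499]
ee_rot: [-0.004, 0.747, 0.665, -0.0]
contact_force: [-1.6, 0.5, -0.1]
width: 0.0001
gripper_force: 0.0
```

```bash
python3 -c "
from h import *
st(world=[.529,-.381],z=.14,xang=83.4)
im,d=imaging.get_image('scene'); cv2.imwrite('pics/s2.png',cv2.resize(im[50:170,120:280,::-1],None,fx=4.5,fy=4.5,interpolation=cv2.INTER_CUBIC))"
```

```text
t 16.05 p [ 0.528  -0.3765  0.1499] fix [  -7.3 -375.3] xang 83.32 zaxis [-0.005  0.005 -1.   ] F [-1.6  0.5 -0.1] w 0.0001 q [-0.73  0.5   1.55  0.    1.1  -0.61]
dp now axes [-0.022  0.008  0.049]
rotvec tool/.1 [-0.05 -0.05 -0.01] dp in new axes [-0.022  0.008  0.049]
```

View pics/s2.png

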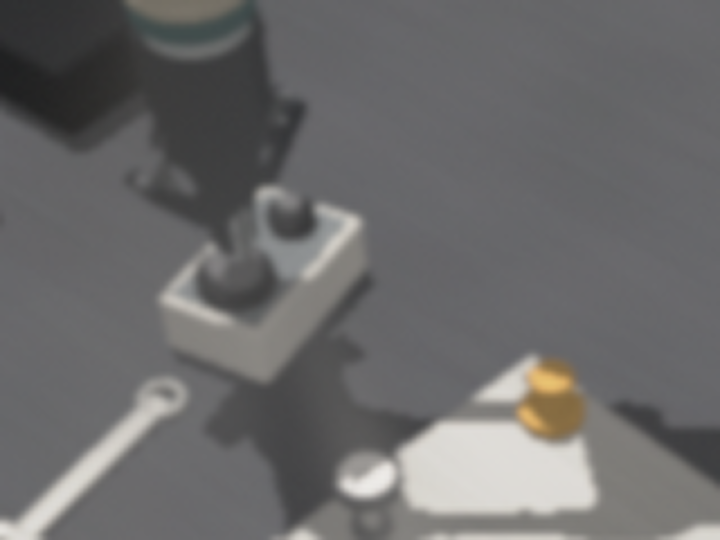

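The closed fingertips are right above the big button at crop (237,270), and the small button at (290,215) is clear. Pressing down.

servo_tool:
  moves:
    - {"dp":[-0.02,0.008,0.02],"delta_rot":[0,0,0],"fingers":0}
    - {"dp":[0,0,0.02],"delta_rot":[0,0,0],"fingers":0}

```text
clock: 16.3
position: [0.5311, -0.3838, 0.1453]
ee_rot: [0.001, 0.747, 0.665, 0.0]
contact_force: [0.5, 1.1, 0.4]
width: -0.0
gripper_force: 0.0
```

servo_tool:
  moves:
    - {"dp":[0,0,0.015],"delta_rot":[0,0,0],"fingers":0}
    - {"dp":[0,0,0],"delta_rot":[0,0,0],"fingers":0}

```text
clock: 16.5
position: [0.5302, -0.3835, 0.1415]
ee_rot: [-0.0, 0.747, 0.664, 0.0]
contact_force: [0.6, 0.1, 0.4]
width: -0.0001
gripper_force: 0.0
```

servo_tool:
  moves:
    - {"dp":[0,0,0.01],"delta_rot":[0,0,0],"fingers":0}
    - {"dp":[0,0,0],"delta_rot":[0,0,0],"fingers":0}

```text
clock: 16.7
position: [0.5303, -0.3839, 0.1398]
ee_rot: [0.0, 0.748, 0.664, 0.0]
contact_force: [-0.4, 0.1, 0.1]
width: 0.0003
gripper_force: 0.0
```

servo_tool:
  moves:
    - {"dp":[0,0,0.012],"delta_rot":[0,0,0],"fingers":0}
    - {"dp":[0,0,0],"delta_rot":[0,0,0],"fingers":0}

```text
clock: 16.9
position: [0.5304, -0.384, 0.1377]
ee_rot: [0.0, 0.748, 0.664, 0.0]
contact_force: [-0.2, -0.3, 2.3]
width: 0.0
gripper_force: 1.2
```

servo_tool:
  moves:
    - {"dp":[0,0,0.012],"delta_rot":[0,0,0],"fingers":0}
    - {"dp":[0,0,0],"delta_rot":[0,0,0],"fingers":0}

```text
clock: 17.1
position: [0.5304, -0.384, 0.1353]
ee_rot: [0.0, 0.748, 0.664, 0.0]
contact_force: [-0.9, 1.1, 4.4]
width: -0.0006
gripper_force: 1.9
```

servo_tool:
  moves:
    - {"dp":[0,0,0.01],"delta_rot":[0,0,0],"fingers":0}
    - {"dp":[0,0,0],"delta_rot":[0,0,0],"fingers":0}

```text
clock: 17.3
position: [0.5304, -0.384, 0.1337]
ee_rot: [0.0, 0.748, 0.664, 0.0]
contact_force: [-0.6, -0.1, 5.3]
width: 0.0001
gripper_force: 3.0
```

servo_tool:
  moves:
    - {"dp":[0,0,0.01],"delta_rot":[0,0,0],"fingers":0}
    - {"dp":[0,0,0],"delta_rot":[0,0,0],"fingers":0}

```text
clock: 17.5
position: [0.5304, -0.384, 0.1335]
ee_rot: [0.001, 0.748, 0.664, 0.0]
contact_force: [-2.8, 2.7, 15.8]
width: 0.0
gripper_force: 7.3
```

servo_tool:
  moves:
    - {"dp":[0,0,0.006],"delta_rot":[0,0,0],"fingers":0}
    - {"dp":[0,0,0],"delta_rot":[0,0,0],"fingers":0}

```text
clock: 17.7
position: [0.5304, -0.3839, 0.1334]
ee_rot: [0.001, 0.748, 0.664, 0.0]
contact_force: [-3.5, 3.4, 20.1]
width: 0.0001
gripper_force: 9.8
```

The button has bottomed out. Moving clear and checking once more.

servo_tool:
  moves:
    - {"dp":[0,0,-0.1],"delta_rot":[0,0,0],"fingers":0}
    - {"dp":[0,0,-0.2],"delta_rot":[0,0,0],"fingers":0}
    - {"dp":[0,0,-0.2],"delta_rot":[0,0,0],"fingers":0}
    - {"dp":[0,0,-0.1],"delta_rot":[0,0,0],"fingers":0}
    - {"dp":[0,0,0],"delta_rot":[0,0,0],"fingers":0}

```text
clock: 18.2
position: [0.5316, -0.385, 0.2534]
ee_rot: [0.004, 0.748, 0.664, 0.0]
contact_force: [0.2, -0.2, 0.1]
width: -0.0002
gripper_force: 0.0
```

servo_tool:
  moves:
    - {"dp":[0,0,0],"delta_rot":[0,0,0],"fingers":0}
    - {"dp":[0,0,0],"delta_rot":[0,0,0],"fingers":0}

```text
clock: 18.4
position: [0.5296, -0.3832, 0.2477]
ee_rot: [-0.002, 0.748, 0.664, -0.0]
contact_force: [0.5, -1.1, -0.5]
width: -0.0002
gripper_force: 0.0
```

```bash
python3 -c "
from h import *
im,d=imaging.get_image('top'); cv2.imwrite('pics/t9.png',im[:,:,::-1])
lim=np.zeros(im.shape[:2],np.uint8); lim[150:210,165:235]=1
r=rect('top',manifold_mask(im)*lim,.044); print(r, tofix(np.array(r[:2])/1e3)*1e3)
st()"
```

```text
(649.7649536132812, 113.11361694335938, 98.48613739013672, 100.98873138427734, -6.875602722167969, 1260.0) [ 57.23594592 125.04280466]
t 18.45 p [ 0.5297 -0.3833  0.2475] fix [  -4.9 -381.9] xang 83.24 zaxis [-0.003  0.003 -1.   ] F [ 0.3 -0.2 -0.3] w -0.0 q [-0.73  0.43  1.41  0.    1.31 -0.61]
```

View pics/t9.png

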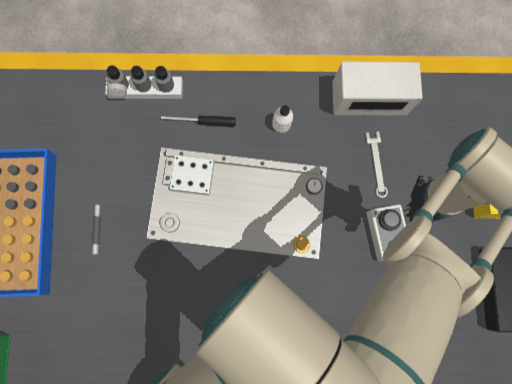

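The manifold at (190,174) sits in the corner of the rail and the end stop. The 101 mm size in this reading comes from the mask leaking onto the bright rail; the near edge has not moved. Everything else is in place and the arm is clear.

```bash
python3 -c "
from rig import manip
print(manip.sign_off())"
```

```text
the job is handed in; nothing more can be done
None
```

I slid the manifold flush against the rail and the end stop, pressed the big button fully down, moved the arm clear, and handed the job in at about 18.5 s; the small button was not pressed and nothing else was moved.

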